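Seat a flange blank on the suction post and set the vacuum valve two turns open

ROBOT

A 6-joint arm with a two-finger parallel gripper is mounted at the origin on the work surface. World frame = base frame: x ahead of the robot, y to its left, z up, the work surface at z = 0. Lengths are in mm, angles in degrees, forces in N, time in s.
With the tool pointing down it reaches from about 300 to 850 mm from the base axis. Payload 4.2 kg.
Tool frame: the origin (TCP) lies midway between the tips of the shut fingers; the grasp point (between the pads) lies 19 mm behind it; z points along the fingers, y is the line along which they close (so a half turn about z gives the same grasp; the last joint's range is limited). The gripper opens to 91 mm and grips with 3 to 60 N. Pads are 32 mm wide; open, the fingers measure 118 mm over their backs; the gripper's body (76 mm by 178 mm) begins 60 mm behind the grasp point.
Start: joints at [72.708, 18.312, 89.639, -0, 72.044, -1.146], TCP at [159.901, 552.336, 213.976] pointing down, gripper open.
Joint ranges: [-177.97, 177.97], [-48.28, 115.42], [12.27, 149.76], [-77.06, 257.06], [2.81, 150.46], [-146.56, 146.56]. Speed limits (degrees/s): [147.25, 147.25, 180, 180, 180, 180].

INTERFACE

Orientations are given as [roll, pitch, yaw] about the fixed x, y, z axes, in that order (R = Rz(yaw) Ry(pitch) Rx(roll)).
In Python, from workcell import state, grab_frame, camera_model, job_done gives the robot as it stands.
- The arm moves only by the shell command python3 -m pendant 'ROWS' [OPENING] [FORCE]. ROWS is a JSON list of rows, 1 to 8 of them, each written [[dx, dy, dz], [rx, ry, rz]]: dx, dy, dz in m, then a rotation vector rx, ry, rz in degrees; each row shifts and turns the commanded pose from where the row before left it, along the tool's axes as they then stand; what a row does not reach is not made up. A row lasts 1/10 s, in which the tool goes at most 50 mm and 8.59 degrees, less where a joint would pass 70% of its speed; a pose out of reach is approached as far as the arm can. OPENING is the finger opening in mm, set as the command begins (- or left out keeps the last). The fingers move at their own pace and stop on an object; FORCE is the grip in N (left out, the last holds). Time passes only in rows, so rows that do not move let the fingers close. It prints the time, the measured TCP pose, the force, the opening and the grip force at its end. Input that does not fit is refused with a message, and nothing moves.
- state(): the state, without advancing time (a new reading comes with each control period).
- grab_frame(name): name is "scene" or "side" or "wrist"; returns the picture (400x640x3 uint8, blue, green, red); there is no depth.
- camera_model(name): a dict with "fx", "fy", "cx", "cy" (pixels), "T" (4x4, takes a point from camera to world coordinates). Camera axes: x right, y up, looking along -z (the intrinsics and any distortion apply to the point x, -y, -z); pixel columns grow to the right and rows downward; lengths in mm; the calibration is good to about 2 mm. A picture is of the moment at which its call begins: read the wrist's pose just before it. camera_model takes no time and is no camera call; for the wrist camera it gives the pose at the moment of the call.
- job_done(): hands the job in; it is judged then, once.
The state is a dict: "time_s": time; "qpos": joint angles; "qvel": joint speeds; "effort": joint torques, N m; "ee_pos": TCP position; "ee_rot": TCP orientation; "force": force on the tool from outside, world axes, zero at the start; "torque": the same for the moment, N m; "gripper_width": finger opening in mm; "gripper_force": force on a finger pad.
Only numpy, scipy, OpenCV 4.12 (cv2) and the standard library are available. Lean on these libraries where they do the work, as an engineer would, in place of code of your own. Each camera call takes 0.05 s, during which the arm holds its last target. There are 200 camera calls.

TASK

Take the brass flange blank off the tin and set it down (do not drop it) hub up and centred on the suction post of the vacuum unit, and let go of it. Then turn the valve's handwheel clockwise by its revolving handle until it stops, back it off exactly two full turns, and finish still gripping the handle there so that I can tighten the gland nut. Leave the blank sitting on the post and do not move the other things.

Things in the scene. Friction and masses are not known exactly. Their poses are not given: they have to be found in the camera images.
- blank: turned brass flange blank, loose, 145 g: a disc 48 mm across and 6 mm thick with a round hub 22 mm across and 16 mm high standing on its middle (22 mm high in all). Origin: centre of the flat underside; z up through the hub. It starts hub up on the lid of the closed tin, 36 mm above the shelf
- vacuum_unit: vacuum unit, fixed: aluminium base plate 165 (x) x 275 (y) x 12 mm; on its far (+x) side a white tank along y (top 77 mm above the shelf, round gauge amid it to 101 mm), on its near side the suction post (+y end) and brass globe valve with handwheel (-y end). Origin: centre of the plate's underside; post axis at x -32, y +92, wheel axis at x -32, y -92 mm in its frame
- post_top (a point): centre of the flat top of the suction post, 75 mm above the shelf; the top is a black rubber seat 28 mm across, the post below it is 34 mm across at most (48 mm at the foot). z up
- wheel_axis (a point): point on the (vertical) axis of the handwheel, 131 mm above the shelf, 25 mm above the foot of the wheel's handle; fixed, does not turn. Its x and y axes are those of the vacuum unit
- wheel_handle: the wheel's revolving handle: upright black grip 17 mm across, 44 mm high, on the rim of the grey handwheel 38 mm from its axis; it spins freely on its own pin, so a gripper holding it need not turn. Origin: centre of its foot, 106 mm above the shelf (top at 150 mm). The rim below it is an 11 mm bar, 87 mm outside diameter, top at 104 mm
- valve_wheel (a joint): handwheel angle, rad, counted through full turns: 0 = shut, hard on the stop; grows counter-clockwise from above (opening); two turns open is 12.57, end stop at five turns. At 0 and every full turn the handle lies from the axis in the unit's +x direction (to the tank). Starts 0.3 to 1 turn open. Friction takes about 3 N at the handle; stays where left
- tin: closed aluminium tin, loose, 500 g, 75 (x) x 110 (y) x 36 mm high, flat lid; the blank starts on it. Origin: centre of its underside. Leave it where it stands
- tray: A bystander to leave where it stands: open white plastic sorting tray 75 x 110 x 18 mm, loose. Origin: centre of its underside. It may stand left or right of the unit, the tin on the other side
- collar: A bystander to leave where it stands: steel shaft collar, 24 mm across, 12 mm high, lying in the tray. Origin: centre of its underside
- caddy: black plastic tool caddy, fixed: a slotted rack 46 (x) x 150 (y) x 50 mm high on a 70 x 160 mm foot, holding three upright tools that reach 137 mm above the shelf. Origin: centre of its underside
- tweezer: A bystander to leave where it stands: steel tweezer 116 mm long standing in the caddy. Origin: at its lower end
- pin_vise: A bystander to leave where it stands: steel pin vise 90 mm long standing in the caddy. Origin: at its lower end
- probe: A bystander to leave where it stands: probe with bent tip, 125 mm long, standing in the caddy. Origin: at its lower end
- loupe: A bystander to leave where it stands: black eye loupe, 34 mm across, 28 mm high, standing beyond the unit. Origin: centre of its underside
- spanner: A bystander to leave where it stands: small open-ended spanner 120 mm long lying flat on the shelf. Origin: at its underside
There are look-alikes about, which are no part of the job. What is meant by the blank is not blue or purple, and is the smaller of those in its own colour.

How it is judged:
By the outcome, as a careful person would: the job done as asked, in the order asked, and still so for the second after the job is handed in, while the arm keeps its last pose, push and grip.
It also fails if it takes over 67 s, if anything falls off the work surface, if the arm or the gripper's body presses on something with over 40 N, if the wrist force passes 120 N, or if a joint passes its speed limit or range.

## Working session

There is one attempt and no reset: what is moved stays moved. The work goes in short steps, Python scripts to look and compute and a shell command to move; the robot and the scene stay as the last step left them, time stands still between calls to the robot, and variables do not carry over. Pictures are saved under pics/ and viewed, at most 14 in all, crops included, and the job is handed in when it is done.

```bash
ls; mkdir -p pics
python3 - <<'E'
from workcell import *
import cv2,numpy as np
np.set_printoptions(precision=4,suppress=True)
for n in ("scene","side","wrist"):
    m=camera_model(n); print(n,m)
    f=grab_frame(n); cv2.imwrite(f"pics/{n}0.png",f)
print(state())
E
```

```text
pics
scene {'fx': 366.4966511046399, 'fy': 366.4966511046399, 'cx': 321.20076995780164, 'cy': 199.8837096431012, 'T': array([[   0.5633,   -0.515 ,    0.6461, 1110.3051],
       [   0.8261,    0.3407,   -0.4488, -343.6424],
       [   0.011 ,    0.7866,    0.6174,  600.7118],
       [   0.    ,    0.    ,    0.    ,    1.    ]])}
side {'fx': 471.76475549194026, 'fy': 471.76475549194026, 'cx': 314.499693049389, 'cy': 199.4131832729221, 'T': array([[    0.9999,    -0.0069,    -0.0109,   560.1544],
       [   -0.0059,     0.5069,    -0.862 , -1003.2689],
       [    0.0115,     0.862 ,     0.5068,   718.5495],
       [    0.    ,     0.    ,     0.    ,     1.    ]])}
wrist {'fx': 343.41632925015466, 'fy': 343.41632925015466, 'cx': 319.39288488956566, 'cy': 200.64664703100522, 'T': array([[  0.2778,  -0.9311,  -0.2364,  92.0733],
       [  0.9607,   0.2689,   0.0695, 570.2844],
       [ -0.0012,  -0.2464,   0.9692, 384.5042],
       [  0.    ,   0.    ,   0.    ,   1.    ]])}
{'time_s': 0.15, 'qpos': array([72.7075, 18.3429, 89.6879,  0.0002, 72.0427, -1.1461]), 'qvel': array([-0.0707, -0.0542, -0.1162, -0.0969,  0.1187, -0.017 ]), 'effort': array([  0.0003, -41.2768, -23.2155,   0.0726,   0.0433,  -0.0001]), 'ee_pos': array([159.7981, 551.9816, 213.3336]), 'ee_rot': array([-179.9266,   -0.0016,  163.8536]), 'force': array([-0.7472, -0.596 ,  0.226 ]), 'torque': array([-0.0158,  0.0305,  0.0299]), 'gripper_force': 0.0, 'gripper_width': 91.20016150092073}
```

View pics/scene0.png

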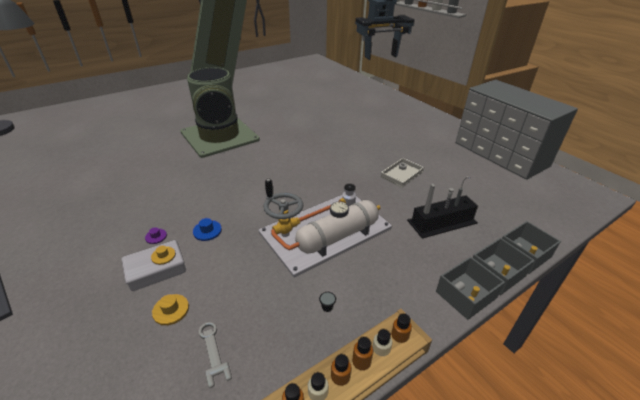

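View pics/side0.png

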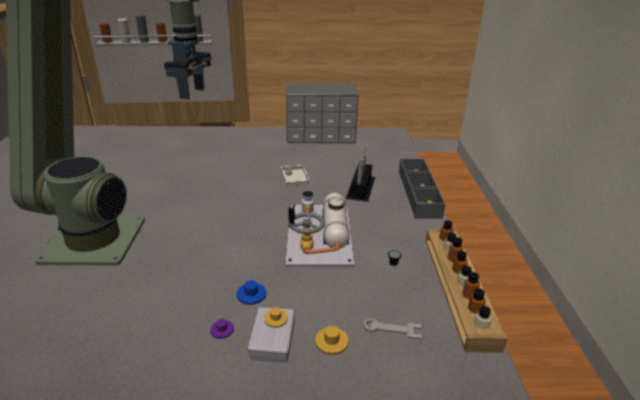

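Scene picture: the arm stands at the back; the plate, white tank and handwheel are at about (325,228), with the post at (349,190) and the wheel at (283,206), black handle at (268,188). The tin is at (153,265).

Candidates for the blank: yellow on the tin at scene (163,254) / side (276,316); a larger yellow one on the shelf at (170,308) / (332,340); blue at (207,229); purple at (155,235). I choose the smaller yellow one on the tin and will check it in a close crop.

```bash
cat > h.py <<'E'
import cv2,numpy as np
from workcell import *
np.set_printoptions(precision=1,suppress=True)
def ray(m,u,v):
    T=m["T"];d=T[:3,:3]@np.array([(u-m["cx"])/m["fx"],-(v-m["cy"])/m["fy"],-1.]);return T[:3,3],d
def onz(m,u,v,z):
    o,d=ray(m,u,v);return o+d*(z-o[2])/d[2]
def tri(m1,p1,m2,p2):
    o1,d1=ray(m1,*p1);o2,d2=ray(m2,*p2)
    s=np.linalg.lstsq(np.c_[d1,-d2],o2-o1,rcond=None)[0]
    a,b=o1+s[0]*d1,o2+s[1]*d2;return (a+b)/2,np.linalg.norm(a-b)
def proj(m,p):
    c=np.linalg.inv(m["T"])@np.append(p,1);return np.array([m["cx"]-m["fx"]*c[0]/c[2],m["cy"]+m["fy"]*c[1]/c[2]])
E
python3 - <<'E'
from h import *
S,D=camera_model("scene"),camera_model("side")
a=cv2.imread("pics/scene0.png");b=cv2.imread("pics/side0.png")
for n,f,m in(("scene",a,S),("side",b,D)):
    h=cv2.cvtColor(f,cv2.COLOR_BGR2HSV)
    k=cv2.inRange(h,(18,120,90),(32,255,255))
    N,_,st,c=cv2.connectedComponentsWithStats(k)
    for i in range(1,N):
        if st[i,4]>60: print(n,st[i],c[i],onz(m,*c[i],45))
c1=cv2.resize(a[170:280,250:400],None,fx=4,fy=4,interpolation=cv2.INTER_CUBIC)[:, :600]
c2=cv2.resize(b[180:270,275:365],None,fx=5,fy=5,interpolation=cv2.INTER_CUBIC)
cv2.imwrite("pics/c_scene.png",c1);cv2.imwrite("pics/c_side.png",c2)
t1=cv2.resize(a[220:330,115:240],None,fx=3,fy=3,interpolation=cv2.INTER_CUBIC)
t2=cv2.resize(b[270:365,205:355],None,fx=3,fy=3,interpolation=cv2.INTER_CUBIC)
W=max(t1.shape[0],t2.shape[0])
z=np.zeros((W,t1.shape[1]+t2.shape[1],3),np.uint8);z[:t1.shape[0],:t1.shape[1]]=t1;z[:t2.shape[0],t1.shape[1]:]=t2
z=cv2.resize(z,(800,int(z.shape[0]*800/z.shape[1])));print(z.shape)
cv2.imwrite("pics/c_tin.png",z)
E
```

```text
scene [273 218  27  15 217] [285.4 224.2] [557.8 -57.4  45. ]
scene [151 246  24  18 285] [162.6 254.7] [ 499.8 -313.4   45. ]
scene [152 294  37  31 751] [169.5 308.8] [ 638.6 -340.    45. ]
scene [363 312  36  29 222] [380.8 326.8] [875.  -52.6  45. ]
scene [ 290  321  138   79 3034] [367.5 368.9] [ 918.7 -118.8   45. ]
scene [264 386  22  14 123] [276.  394.6] [ 873.4 -254.7   45. ]
side [301 234  12  17 150] [306.2 241.4] [553.1 -60.7  45. ]
side [265 307  22  20 326] [275.4 317.3] [ 494.8 -317.8   45. ]
side [315 326  33  29 710] [331.2 340. ] [ 602.8 -376.1   45. ]
(320, 800, 3)
```

View pics/c_scene.png

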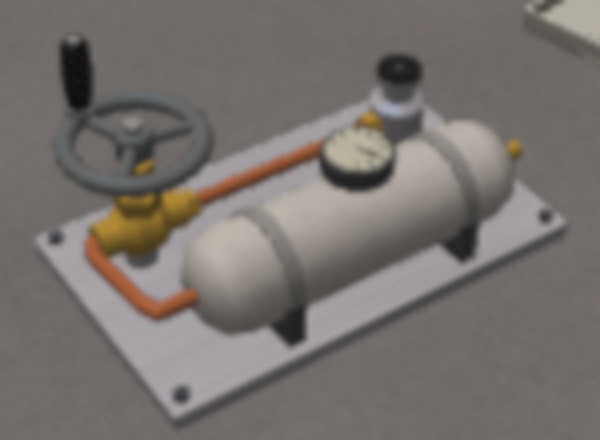

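View pics/c_side.png

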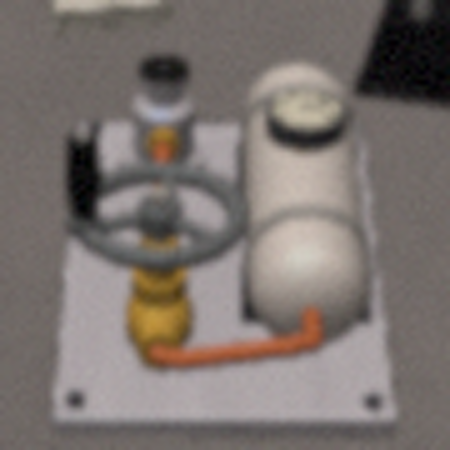

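View pics/c_tin.png

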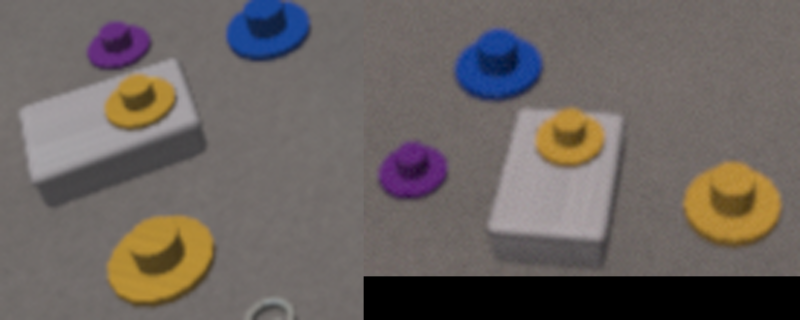

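The crops show the smaller yellow blank on the tin with a bigger yellow one beside it on the shelf. The unit's plate corners, the post top (about (400,65) in the scene crop) and the black handle, on the robot side of the wheel, are all clear.

Run:
```python
from h import *
S,D=camera_model("scene"),camera_model("side")
s=lambda x,y:(x/4+250-.375,y/4+170-.375); d=lambda x,y:(x/5+275-.4,y/5+180-.4)
for n,p in dict(A=(37,240),B=(178,418),C=(567,225)).items(): print("sc",n,onz(S,*s(*p),12))
for n,p in dict(A=(55,418),B=(395,415),T=(72,125)).items(): print("sd",n,onz(D,*d(*p),12))
print("post",onz(S,*s(399,66),75),onz(D,*d(164,70),75),tri(S,s(399,66),D,d(164,70)))
print("handle top",tri(S,s(74,37),D,d(83,124)),"foot",tri(S,s(80,105),D,d(84,218)))
# hub top of blank, tin corner; mosaic scale
k=800/(375+450)
t=lambda x,y:(x/k/3+115-.33,y/k/3+220-.33); u=lambda x,y:((x/k-375)/3+205-.33,y/k/3+270-.33)
print("hubtop",onz(S,*t(137,84),58),onz(D,*u(570,117),58),tri(S,t(137,84),D,u(570,117)))
for p in((22,110),(180,64),(203,125),(43,180)):print("tin sc",onz(S,*t(*p),36))
for p in((518,110),(623,116),(606,238),(492,232)):print("tin sd",onz(D,*u(*p),36))
print("blue",onz(S,*t(265,30),6),onz(D,*u(498,68),6),"big",onz(S,*t(160,258),6),onz(D,*u(733,205),6))
print(camera_model("wrist")["T"])
```

```text
sc A [ 507.  -101.8   12. ]
sc B [ 668.6 -102.3   12. ]
sc C [670.2 167.7  12. ]
sd A [ 504.2 -104.6   12. ]
sd B [ 667.9 -100.8   12. ]
sd T [501.3 167.7  12. ]
post [553.2 126.6  75. ] [554.7 122.5  75. ] (array([554.2, 125.5,  74.6]), np.float64(2.4698001728803365))
handle top (array([519.1, -70.9, 154.6]), np.float64(3.648774122008343)) foot (array([518. , -71.3, 105.6]), np.float64(1.0409849589828832))
hubtop [ 495.8 -310.7   58. ] [ 495.1 -310.9   58. ] (array([ 495.1, -310.6,   57.5]), np.float64(0.20966095809088517))
tin sc [ 451.9 -383.9   36. ]
tin sc [ 467.6 -277.1   36. ]
tin sc [ 536.7 -282.2   36. ]
tin sc [ 526.1 -385.6   36. ]
tin sd [ 455.9 -281.1   36. ]
tin sd [ 530.  -286.7   36. ]
tin sd [ 522.7 -395.8   36. ]
tin sd [ 450.1 -391.3   36. ]
blue [ 432.5 -204.3    6. ] [ 431.6 -204.     6. ] big [ 604.8 -339.2    6. ] [ 606.2 -340.2    6. ]
[[  0.3  -0.9  -0.2  92.1]
 [  1.    0.3   0.1 570.3]
 [ -0.   -0.2   1.  384.6]
 [  0.    0.    0.    1. ]]
```

The rows are not in the units I measure in: shifts go in m. I convert before sending: -45 mm is -0.045, 17.5 mm is 0.0175.

```bash
python3 -m pendant '[[[0, 0, 0], [0, 0, 8.5]], [[0, 0, 0], [0, 0, 8.5]], [[0, 0, 0], [0, 0, 8.5]], [[0, 0, 0], [0, 0, 8.5]], [[0, 0, 0], [0, 0, 8.5]], [[0, 0, 0], [0, 0, 8.5]], [[0, 0, 0], [0, 0, 8.5]], [[0, 0, 0], [0, 0, 8.5]]]' 60 && python3 -m pendant '[[[0, 0, 0], [0, 0, 5.85]], [[-0.045, 0.0175, 0], [0, 0, 0]], [[-0.045, 0.0175, 0], [0, 0, 0]], [[-0.045, 0.0175, 0], [0, 0, 0]], [[-0.045, 0.0175, 0], [0, 0, 0]], [[-0.045, 0.0175, 0], [0, 0, 0]], [[-0.045, 0.0175, 0], [0, 0, 0]]]' && python3 -m pendant '[[[-0.045, 0.0175, 0], [0, 0, 0]], [[-0.045, 0.0175, 0], [0, 0, 0]], [[-0.045, 0.0175, 0], [0, 0, 0]], [[-0.045, 0.0175, 0], [0, 0, 0]], [[-0.045, 0.0175, 0], [0, 0, 0]], [[-0.045, 0.0175, 0], [0, 0, 0]]]' && python3 -m pendant '[[[-0.045, 0.0175, 0], [0, 0, 0]], [[-0.045, 0.0175, 0], [0, 0, 0]], [[-0.045, 0.0175, 0], [0, 0, 0]], [[-0.045, 0.0175, 0], [0, 0, 0]], [[-0.045, 0.0175, 0], [0, 0, 0]], [[-0.045, 0.0175, 0], [0, 0, 0]], [[-0.045, 0.0175, 0], [0, 0, 0]], [[0, 0, 0], [0, 0, 0]]]'
```

```text
time_s: 0.95
ee_pos: [159.8, 552.1, 213.6]
ee_rot: [-180.0, 0.0, 95.5]
force: [-0.7, 0.3, 0.0]
gripper_width: 60.2
gripper_force: 0.0
time_s: 1.65
ee_pos: [265.0, 280.5, 213.8]
ee_rot: [180.0, 0.0, 90.1]
force: [0.5, -0.0, 0.5]
gripper_width: 60.1
gripper_force: 0.0
time_s: 2.25
ee_pos: [370.1, 10.4, 214.1]
ee_rot: [180.0, -0.0, 90.0]
force: [1.7, 0.5, -0.2]
gripper_width: 59.8
gripper_force: 0.0
time_s: 3.05
ee_pos: [493.9, -307.7, 212.5]
ee_rot: [180.0, 0.1, 89.8]
force: [0.2, 0.8, -0.3]
gripper_width: 60.4
gripper_force: 0.0
```

Run:
```python
from h import *
print(state()["ee_pos"],state()["ee_rot"])
m=camera_model("wrist");f=grab_frame("wrist");cv2.imwrite("pics/w1.png",f)
k=cv2.inRange(cv2.cvtColor(f,cv2.COLOR_BGR2HSV),(15,110,80),(32,255,255))
N,_,st,c=cv2.connectedComponentsWithStats(k)
for i in range(1,N):
    if st[i,4]>200:
        x,y,w,h=st[i,:4]
        print(st[i],c[i],onz(m,*c[i],45),"w",onz(m,x+w,y+h/2,42)-onz(m,x,y+h/2,42))
```

```text
[ 493.9 -307.7  212.5] [180.    0.1  89.8]
[ 296  167   46   45 1603] [318.6 189.1] [ 492. -314.   45.] w [46.8 -0.2  0. ]
[ 387  176   59   57 2550] [416.6 203.6] [ 591.9 -329.5   45. ] w [60.8 -0.2  0. ]
[173 247  26  62 404] [180.5 275.9] [ 342.7 -409.2   45. ] w [28.3 -0.1  0. ]
[441 247  26  62 791] [456.  277.8] [ 640.  -412.6   45. ] w [28.4 -0.1  0. ]
[ 226  319  360   20 5487] [418.1 330.4] [ 603.4 -477.4   45. ] w [408.9  -1.7   0. ]
```

View pics/w1.png

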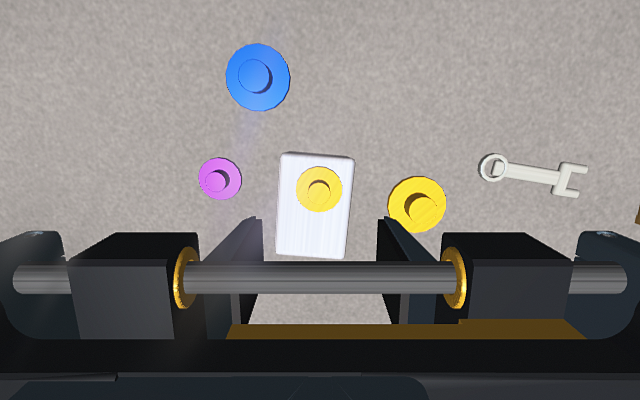

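The wrist view shows the small yellow blank on the white tin at (319,189), 47–48 mm across. The big one at (417,204) is 61 mm, so the choice stands. The spanner and the blue and purple ones are clear of the fingers.

In the tool's units: -4 mm is -0.004, 40 mm is 0.04.

```bash
python3 -m pendant '[[[-0.004, 0, 0.04], [0, 0, 0]], [[0, 0, 0.04], [0, 0, 0]], [[0, 0, 0.03], [0, 0, 0]], [[0, 0, 0], [0, 0, 0]]]' 50
python3 - <<'E'
from h import *
print(state()["ee_pos"],state()["ee_rot"])
m=camera_model("wrist");f=grab_frame("wrist");cv2.imwrite("pics/w2.png",f)
k=cv2.inRange(cv2.cvtColor(f,cv2.COLOR_BGR2HSV),(15,110,60),(32,255,255))
cs,_=cv2.findContours(k,cv2.RETR_EXTERNAL,cv2.CHAIN_APPROX_NONE)
for c in cs:
    if cv2.contourArea(c)>400:
        e=cv2.fitEllipse(c);x,y,w,h=cv2.boundingRect(c)
        print(e,(x,y,w,h),onz(m,*e[0],42),"w",onz(m,x+w,y+h/2,42)[0]-onz(m,x,y+h/2,42)[0],onz(m,x+w/2,y,42)[1]-onz(m,x+w/2,y+h,42)[1])
E
```

```text
time_s: 3.5
ee_pos: [489.1, -303.4, 99.9]
ee_rot: [-179.5, -0.3, 90.1]
force: [-0.5, 0.7, -0.7]
gripper_width: 49.7
gripper_force: 0.0
[ 489.1 -303.4   99.9] [-179.5   -0.3   90.1]
((537.227294921875, 328.4019470214844), (18.572065353393555, 782.3383178710938), 89.40812683105469) (201, 319, 361, 20) [ 651.7 -391.9   42. ] w 273.0694384748253 17.193577278820783
((457.2213439941406, 254.9399871826172), (71.26140594482422, 96.485595703125), 15.947091102600098) (420, 209, 80, 100) [ 585.8 -332.8   42. ] w 57.11081801975172 77.1055834113493
((326.3968505859375, 230.58944702148438), (63.21356964111328, 65.9365005493164), 89.43185424804688) (293, 199, 67, 63) [ 492.2 -314.9   42. ] w 47.14965420706062 46.702361637952265
```

```bash
cat > m.py <<'E'
from h import *
def meas(z,lo=(15,110,60),hi=(32,255,255),name=None):
    s=state();m=camera_model("wrist");f=grab_frame("wrist")
    if name: cv2.imwrite(f"pics/{name}.png",f)
    print("TCP",s["ee_pos"],s["ee_rot"])
    k=cv2.inRange(cv2.cvtColor(f,cv2.COLOR_BGR2HSV),lo,hi)
    for c in cv2.findContours(k,cv2.RETR_EXTERNAL,cv2.CHAIN_APPROX_NONE)[0]:
        if cv2.contourArea(c)>300:
            c=cv2.convexHull(c);x,y,w,h=cv2.boundingRect(c)
            pts=np.array([onz(m,*p,z)[:2] for p in c[:,0]],np.float32)
            print((x,y,w,h),*cv2.minEnclosingCircle(pts),"ell",onz(m,*cv2.fitEllipse(c)[0],z))
E
python3 -m pendant '[[[0, 0, 0], [0, 0, 0]], [[0, 0, 0], [0, 0, 0]], [[0, 0, 0], [0, 0, 0]], [[0, 0, 0], [0, 0, 0]]]' && python3 -c "
from m import *
meas(42);meas(42)"
```

```text
time_s: 3.95
ee_pos: [493.0, -306.9, 105.1]
ee_rot: [179.9, 0.1, 90.0]
force: [-0.2, 0.1, -0.8]
gripper_width: 50.1
gripper_force: 0.0
TCP [ 493.  -306.9  105.1] [179.9   0.1  90. ]
(201, 319, 361, 20) (540.3148193359375, -409.57647705078125) 141.242919921875 ell [ 539.5 -403.4   42. ]
(195, 253, 20, 56) (402.8492431640625, -360.4993591308594) 22.680652618408203 ell [ 407.  -358.6   42. ]
(412, 201, 81, 108) (585.1740112304688, -340.95245361328125) 42.761756896972656 ell [ 591.4 -341.6   42. ]
(287, 192, 66, 63) (492.06536865234375, -315.2152099609375) 23.92734146118164 ell [ 492.  -314.8   42. ]
TCP [ 492.8 -306.8  104.8] [179.9   0.   90. ]
(201, 319, 361, 20) (539.9992065429688, -409.2331848144531) 141.0087127685547 ell [ 539.3 -403.1   42. ]
(195, 253, 19, 56) (402.75628662109375, -360.2674255371094) 22.65008544921875 ell [ 406.8 -358.6   42. ]
(412, 202, 82, 107) (585.9285278320312, -341.07977294921875) 42.51119613647461 ell [ 590.3 -340.6   42. ]
(287, 192, 66, 63) (492.0379943847656, -315.2300109863281) 24.04029655456543 ell [ 492.  -314.9   42. ]
```

```bash
python3 -m pendant '[[[-0.006, 0.001, 0.025], [0, 0, 0]], [[0, 0, 0.02], [0, 0, 0]], [[0, 0, 0.014], [0, 0, 0]], [[0, 0, 0], [0, 0, 0]], [[0, 0, 0], [0, 0, 0]], [[0, 0, 0], [0, 0, 0]]]' 44 && python3 -m pendant '[[[0, 0, 0], [0, 0, 0]], [[0, 0, 0], [0, 0, 0]], [[0, 0, 0], [0, 0, 0]], [[0, 0, 0], [0, 0, 0]], [[0, 0, 0], [0, 0, 0]], [[0, 0, 0], [0, 0, 0]]]' 10 15
```

```text
time_s: 4.65
ee_pos: [493.8, -312.9, 45.7]
ee_rot: [179.9, 0.0, 90.0]
force: [0.3, -0.0, -0.1]
gripper_width: 44.0
gripper_force: 0.0
time_s: 5.25
ee_pos: [493.5, -312.7, 45.2]
ee_rot: [180.0, 0.0, 90.0]
force: [-1.3, 0.8, 3.6]
gripper_width: 21.1
gripper_force: 15.0
```

In the tool's units: -40 mm is -0.04, -20 mm is -0.02.

```bash
python3 -m pendant '[[[0, 0, -0.01], [0, 0, 0]], [[0, 0, -0.04], [0, 0, 0]], [[0, 0, -0.04], [0, 0, 0]], [[0, 0, -0.02], [0, 0, 0]], [[0, 0, 0], [0, 0, 0]], [[0, 0, 0], [0, 0, 0]], [[0, 0, 0], [0, 0, 0]], [[0, 0, 0], [0, 0, 0]]]' - 25 && python3 -c "
from m import *
z=state()['ee_pos'][2]-3.2
meas(z,name='w3')"
```

```text
time_s: 6.05
ee_pos: [492.6, -312.0, 153.0]
ee_rot: [-179.8, -0.1, 90.0]
force: [0.5, 0.7, -2.2]
gripper_width: 21.0
gripper_force: 25.0
TCP [ 492.6 -312.   153. ] [-179.8   -0.1   90. ]
(131, 319, 361, 20) (486.1803283691406, -370.88787841796875) 104.94522857666016 ell [ 489.1 -366.5  149.8]
(259, 248, 13, 61) (460.6492919921875, -333.12615966796875) 18.36620330810547 ell [ 460.9 -332.9  149.8]
(368, 247, 13, 62) (522.1593017578125, -332.7284851074219) 18.66698455810547 ell [ 521.5 -332.6  149.8]
(292, 205, 57, 57) (491.5389709472656, -307.6506652832031) 18.766740798950195 ell [ 491.4 -307.5  149.8]
(401, 184, 70, 56) (552.7745361328125, -297.32891845703125) 18.745346069335938 ell [ 552.8 -296.9  149.8]
```

View pics/w3.png

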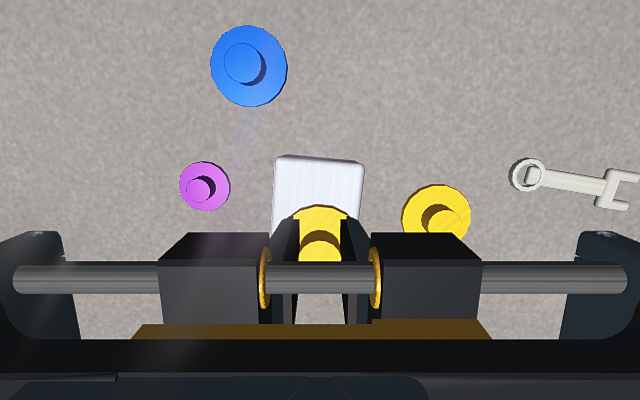

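The view shows the blank held by its hub between the fingers (disc front edge at row 205). The tin is still in place and all the others are untouched.

```bash
python3 -c "
from h import *
m=camera_model('wrist');s=state()
print(s['ee_pos'],onz(m,320,205.0,s['ee_pos'][2]-3.4))"
python3 -m pendant '[[[0, 0, -0.045], [0, 0, 0]], [[0.04, 0.007, 0], [0, 0, 0]], [[0.045, 0.007, 0], [0, 0, 0]], [[0.045, 0.008, 0], [0, 0, 0]], [[0.045, 0.008, 0], [0, 0, 0]], [[0.045, 0.008, 0], [0, 0, 0]], [[0.045, 0.008, 0], [0, 0, 0]], [[0.045, 0.008, 0], [0, 0, 0]]]' && python3 -m pendant '[[[0.04, 0.005, 0], [0, 0, 0]], [[0.025, 0.002, 0], [0, 0, 0]], [[0, 0, 0], [0, 0, 0]], [[0, 0, 0], [0, 0, 0]], [[0, 0, 0], [0, 0, 0]], [[0, 0, 0], [0, 0, 0]], [[0, 0, 0], [0, 0, 0]]]'
python3 - <<'E'
from h import *
s=state();m=camera_model("wrist");f=grab_frame("wrist");print(s["ee_pos"],s["ee_rot"],m["T"])
p=proj(m,np.array([554.5,124.5,75]));h=proj(m,np.array([518.5,-71,150]));print(p,h)
cv2.imwrite("pics/w4.png",f)
E
```

```text
[ 492.8 -312.2  153.3] [ 491.7 -290.9  149.9]
time_s: 6.9
ee_pos: [547.2, -0.9, 199.2]
ee_rot: [-179.9, -0.0, 90.0]
force: [0.9, -0.8, -2.2]
gripper_width: 21.0
gripper_force: 25.0
time_s: 7.6
ee_pos: [554.4, 61.4, 199.9]
ee_rot: [-180.0, 0.0, 89.9]
force: [-0.6, -0.0, -2.1]
gripper_width: 20.9
gripper_force: 25.0
[554.4  61.4 199.9] [-180.     0.    89.9] [[  1.    0.   -0.  553.1]
 [ -0.    1.    0.2 129.4]
 [  0.   -0.2   1.  371.2]
 [  0.    0.    0.    1. ]]
[321.  119.5] [274.5 382.8]
```

View pics/w4.png

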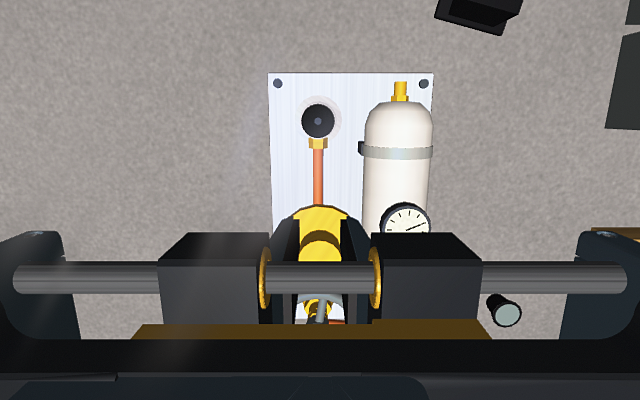

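The view shows the post's black rubber seat at (318,121), the blank in hand, and the tank and gauge to the right.

Run:
```python
from h import *
m=camera_model("wrist");s=state();f=cv2.imread("pics/w4.png");print(s["ee_pos"])
k=(f[60:170,285:355].max(2)<75).astype(np.uint8)
c=max(cv2.findContours(k,cv2.RETR_EXTERNAL,cv2.CHAIN_APPROX_NONE)[0],key=cv2.contourArea);c=cv2.convexHull(c)
e=cv2.fitEllipse(c);u,v=e[0][0]+285,e[0][1]+60;print(e,u,v,onz(m,u,v,75),"d",e[1][0]/343.4*(371-75))
x=proj(m,np.array([0,0,0.]))
for p in((269,72),(433,72)):print("corner",onz(m,*p,12))
print("blank edge y",onz(m,320,205,s["ee_pos"][2]-3.4))
```

```text
[554.4  61.5 200. ]
((32.29417419433594, 60.54437255859375), (31.95585823059082, 33.12416076660156), 8.372897148132324) 317.29417419433594 120.54437255859375 [551.4 123.8  75. ] d 27.544944776513926
corner [503.6 169.3  12. ]
corner [665.3 169.1  12. ]
blank edge y [553.4  82.8 196.6]
```

In the tool's units: -1 mm is -0.001, 40 mm is 0.04.

```bash
python3 -m pendant '[[[0.032, -0.001, 0], [0, 0, 0]], [[0.03, 0, 0], [0, 0, 0]], [[0, 0, 0.04], [0, 0, 0]], [[0, 0, 0.04], [0, 0, 0]], [[0, 0, 0.017], [0, 0, 0]], [[0, 0, 0], [0, 0, 0]], [[0, 0, 0], [0, 0, 0]], [[0, 0, 0], [0, 0, 0]]]'
python3 - <<'E'
from h import *
S,D=camera_model("scene"),camera_model("side")
a=grab_frame("scene");b=grab_frame("side");w=grab_frame("wrist")
cv2.imwrite("pics/a5.png",a);cv2.imwrite("pics/b5.png",b);cv2.imwrite("pics/w5.png",w)
pa=proj(S,np.array([554,124.5,85]));pb=proj(D,np.array([554,124.5,85]));print(pa,pb,state()["ee_pos"])
o=[]
for f,p in((a,pa),(b,pb)):
    x,y=np.round(p).astype(int);print(x-25,y-25);o.append(cv2.resize(f[y-25:y+25,x-25:x+25],None,fx=8,fy=8,interpolation=cv2.INTER_CUBIC))
cv2.imwrite("pics/c5.png",np.hstack(o))
m=camera_model("wrist");h=cv2.inRange(cv2.cvtColor(w,cv2.COLOR_BGR2HSV),(15,110,60),(32,255,255))
r=np.where(h[150:260,316:324].any(1))[0][0]+150;print("edge",r,onz(m,320,r,state()["ee_pos"][2]-3.4))
E
```

```text
time_s: 8.45
ee_pos: [554.8, 124.4, 104.7]
ee_rot: [179.8, -0.0, 90.0]
force: [0.2, 0.2, -1.7]
gripper_width: 20.9
gripper_force: 25.0
[349.1 183.2] [307.2 190.1] [554.3 124.4 104.4]
324 158
282 165
edge 205 [553.3 145.7 101. ]
```

View pics/c5.png

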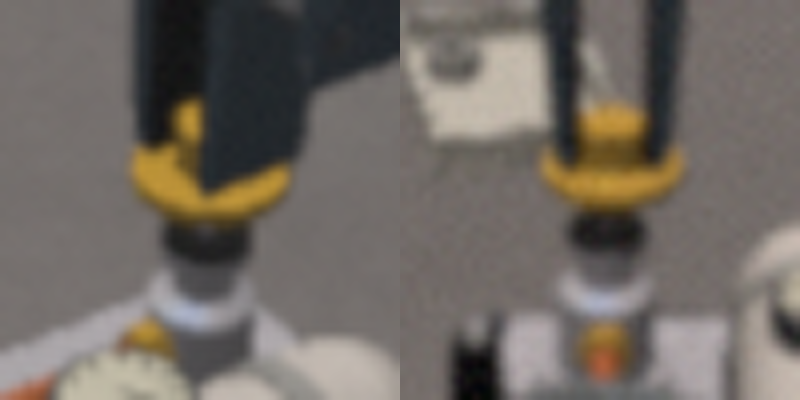

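The crops show the blank hanging level above the post, nearly centred. Disc and seat columns: scene 211 vs 207, side 612 vs 607.

Run:
```python
from h import *
from scipy.optimize import fsolve
S,D=camera_model("scene"),camera_model("side")
a,b=cv2.imread("pics/a5.png"),cv2.imread("pics/b5.png")
sol=lambda ca,cb,z:fsolve(lambda q:[proj(S,np.array([*q,z]))[0]-ca,proj(D,np.array([*q,z]))[0]-cb],[554,124])
out={}
for n,f,x0,y0,xs in(("sc",a,324,158,(125,300)),("sd",b,282,165,(130,295))):
    R=cv2.resize(f[y0:y0+50,x0:x0+50],None,fx=8,fy=8,interpolation=cv2.INTER_CUBIC)
    Y=cv2.inRange(cv2.cvtColor(R,cv2.COLOR_BGR2HSV),(12,110,60),(34,255,255));Y[230:]=0
    K=(R.max(2)<80).astype(np.uint8);K[:215]=0;K[252:]=0;K[:,:140]=0;K[:,280:]=0
    for t,M in(("disc",Y),("seat",K)):
        c=np.where(M.any(0))[0];out[n,t]=x0+(c[0]+c[-1])/2/8-.44;print(n,t,c[0],c[-1])
d=sol(out["sc","disc"],out["sd","disc"],98);s=sol(out["sc","seat"],out["sd","seat"],73)
print("disc",d,"seat",s,"diff",d-s, "eyed", sol(324+211/8,282+212.5/8,98)-sol(324+207/8,282+207.5/8,73),state()["ee_pos"])
```

```text
sc disc 132 289
sc seat 162 251
sd disc 142 282
sd seat 166 246
disc [556.4 123.9] seat [554.5 125.8] diff [ 2.  -1.9] eyed [ 1.6 -1.6] [554.3 124.4 104.4]
```

```bash
python3 -m pendant '[[[0.0018, -0.0017, 0.006], [0, 0, 0]], [[0, 0, 0.005], [0, 0, 0]], [[0, 0, 0.003], [0, 0, 0]], [[0, 0, 0], [0, 0, 0]], [[0, 0, 0], [0, 0, 0]], [[0, 0, 0], [0, 0, 0]]]' && python3 -m pendant '[[[0, 0, 0.001], [0, 0, 0]], [[0, 0, 0.001], [0, 0, 0]], [[0, 0, 0], [0, 0, 0]], [[0, 0, 0], [0, 0, 0]]]' && python3 -m pendant '[[[0, 0, 0.001], [0, 0, 0]], [[0, 0, 0], [0, 0, 0]], [[0, 0, 0], [0, 0, 0]]]'&& python3 -m pendant '[[[0, 0, 0.001], [0, 0, 0]], [[0, 0, 0], [0, 0, 0]], [[0, 0, 0], [0, 0, 0]]]'
```

```text
time_s: 9.2
ee_pos: [551.9, 126.2, 89.0]
ee_rot: [180.0, -0.0, 90.0]
force: [-0.3, -0.1, -1.8]
gripper_width: 21.4
gripper_force: 25.0
time_s: 9.6
ee_pos: [551.7, 126.2, 87.0]
ee_rot: [180.0, -0.0, 90.0]
force: [-0.2, -0.1, -2.8]
gripper_width: 21.0
gripper_force: 25.0
time_s: 9.9
ee_pos: [551.7, 126.2, 85.9]
ee_rot: [180.0, -0.0, 90.0]
force: [-0.0, 1.2, -1.6]
gripper_width: 21.1
gripper_force: 25.0
time_s: 10.2
ee_pos: [551.7, 126.2, 84.9]
ee_rot: [-180.0, -0.0, 90.0]
force: [0.3, -0.6, -2.8]
gripper_width: 20.8
gripper_force: 25.0
```

```bash
python3 -m pendant '[[[0, 0.0008, 0], [0, 0, 0]], [[0, 0, 0.0005], [0, 0, 0]], [[0, 0, 0], [0, 0, 0]], [[0, 0, 0], [0, 0, 0]]]' && python3 -m pendant '[[[0, 0, 0.0007], [0, 0, 0]], [[0, 0, 0], [0, 0, 0]], [[0, 0, 0], [0, 0, 0]]]'
```

```text
time_s: 10.6
ee_pos: [552.5, 126.2, 84.4]
ee_rot: [-180.0, -0.0, 90.0]
force: [0.2, -0.1, -2.8]
gripper_width: 21.1
gripper_force: 25.0
time_s: 10.9
ee_pos: [552.6, 126.2, 84.2]
ee_rot: [180.0, -0.0, 90.0]
force: [-1.3, -0.6, 3.0]
gripper_width: 21.2
gripper_force: 25.0
```

Contact is felt, so I release and rise, then look from the side to check the placing.

In the tool's units: -30 mm is -0.03, -40 mm is -0.04.

```bash
python3 -m pendant '[[[0, 0, 0], [0, 0, 0]], [[0, 0, 0], [0, 0, 0]], [[0, 0, 0], [0, 0, 0]]]' 36 && python3 -m pendant '[[[0, 0, -0.01], [0, 0, 0]], [[0, 0, -0.04], [0, 0, 0]], [[0, 0, -0.04], [0, 0, 0]], [[0, 0, -0.02], [0, 0, 0]], [[-0.04, 0, 0], [0, 0, 0]], [[-0.03, 0, 0], [0, 0, 0]], [[0, 0, 0], [0, 0, 0]], [[0, 0, 0], [0, 0, 0]]]' && python3 -m pendant '[[[0, 0, 0], [0, 0, 0]], [[0, 0, 0], [0, 0, 0]], [[0, 0, 0], [0, 0, 0]]]'
python3 - <<'E'
from h import *
from scipy.optimize import fsolve
S,D=camera_model("scene"),camera_model("side")
a=grab_frame("scene");b=grab_frame("side");w=grab_frame("wrist")
cv2.imwrite("pics/a6.png",a);cv2.imwrite("pics/b6.png",b);cv2.imwrite("pics/w6.png",w)
sol=lambda ca,cb,z:fsolve(lambda q:[proj(S,np.array([*q,z]))[0]-ca,proj(D,np.array([*q,z]))[0]-cb],[554,124])
out={};o=[]
for n,f,x0,y0 in(("sc",a,324,158),("sd",b,282,165)):
    R=cv2.resize(f[y0:y0+50,x0:x0+50],None,fx=8,fy=8,interpolation=cv2.INTER_CUBIC);o.append(R)
    Y=cv2.inRange(cv2.cvtColor(R,cv2.COLOR_BGR2HSV),(12,110,60),(34,255,255));Y[300:]=0
    l,st=cv2.connectedComponentsWithStats(Y)[1:3];i=1+st[1:,4].argmax();print(n,st[i]);out[n]=x0+(st[i,0]+st[i,2]/2)/8-.44
print("disc",sol(out["sc"],out["sd"],78))
m=camera_model("wrist")
k=cv2.inRange(cv2.cvtColor(w,cv2.COLOR_BGR2HSV),(15,110,60),(32,255,255));k[190:]=0
for c in cv2.findContours(k,cv2.RETR_EXTERNAL,cv2.CHAIN_APPROX_NONE)[0]:
    if cv2.contourArea(c)>400: e=cv2.fitEllipse(c);print("wrist",e,onz(m,*e[0],81))
sc=o+[cv2.resize(w[60:200,250:390],(400,400))]
v=np.hstack(sc);cv2.imwrite("pics/c6.png",cv2.resize(v,(800,267)))
E
```

```text
time_s: 11.2
ee_pos: [552.6, 126.2, 83.6]
ee_rot: [180.0, -0.0, 90.0]
force: [0.3, 0.1, 0.7]
gripper_width: 35.9
gripper_force: 0.0
time_s: 12.0
ee_pos: [552.7, 55.9, 194.3]
ee_rot: [180.0, -0.0, 89.9]
force: [-0.0, 0.5, -0.9]
gripper_width: 36.0
gripper_force: 0.0
time_s: 12.3
ee_pos: [552.5, 57.0, 193.7]
ee_rot: [-180.0, -0.0, 90.1]
force: [-0.4, -0.3, 0.7]
gripper_width: 36.1
gripper_force: 0.0
sc [  129   151   158   123 13866]
sd [  136   154   139   106 10240]
disc [554.3 126.1]
wrist ((319.5252685546875, 114.80799102783203), (57.562984466552734, 59.67475509643555), 1.6235318183898926) [551.2 123.6  81. ]
```

View pics/c6.png

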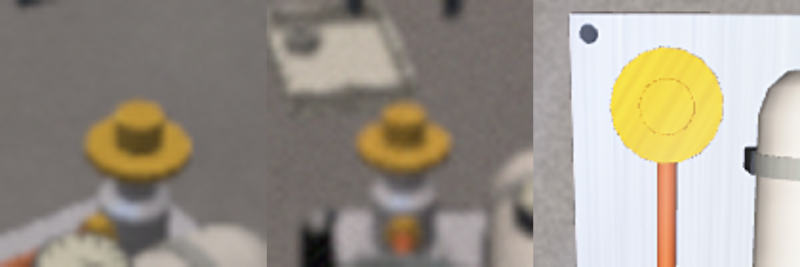

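The blank sits hub up on the post, centred within about 0.3 mm in both measurements. Next I look at the wheel from its near side.

In the tool's units: -20 mm is -0.02, -45 mm is -0.045.

```bash
python3 -m pendant '[[[-0.045, -0.003, 0], [0, 0, 0]], [[-0.045, -0.004, 0], [0, 0, 0]], [[-0.045, -0.004, 0], [0, 0, 0]], [[-0.045, -0.004, 0], [0, 0, 0]], [[-0.02, 0, 0], [0, 0, 0]], [[0, 0, 0], [0, 0, 0]], [[0, 0, 0], [0, 0, 0]], [[0, 0, 0], [0, 0, 0]]]' && python3 -m pendant '[[[0, 0, 0], [0, 0, 0]], [[0, 0, 0], [0, 0, 0]]]'
python3 - <<'E'
from h import *
s=state();m=camera_model("wrist");w=grab_frame("wrist");cv2.imwrite("pics/w7.png",w);print(s["ee_pos"],s["ee_rot"])
print(proj(m,np.array([517,-71,150])),proj(m,np.array([553,-59,104])))
np.save("T7.npy",m["T"])
E
```

```text
time_s: 13.25
ee_pos: [537.6, -142.6, 193.7]
ee_rot: [-180.0, -0.0, 90.1]
force: [0.1, 0.7, -0.0]
gripper_width: 36.1
gripper_force: 0.0
time_s: 13.45
ee_pos: [537.7, -142.8, 193.8]
ee_rot: [180.0, -0.0, 90.1]
force: [0.4, -0.0, -0.2]
gripper_width: 36.5
gripper_force: 0.0
[ 537.7 -142.8  193.8] [180.   -0.   90.1]
[287.6 107. ] [342.5  91.2]
```

View pics/w7.png

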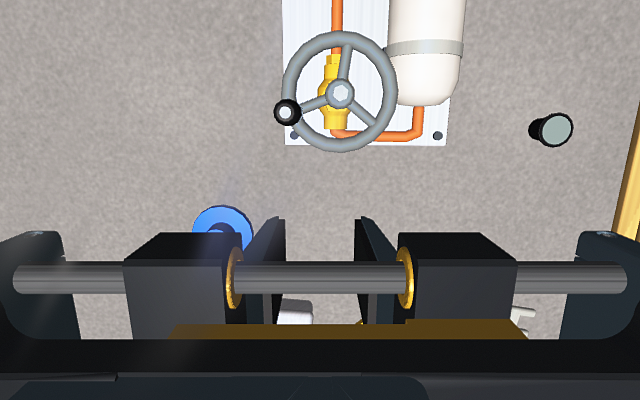

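The view shows the black handle top at about (287,112) and the rim spanning x 282–397, y 31–152, with its hub at (340,93).

Run:
```python
from h import *
m=camera_model("wrist");f=cv2.imread("pics/w7.png")
k=(f.max(2)<70).astype(np.uint8);k[135:]=0;k[:,:265]=0;k[:,310:]=0
c=cv2.convexHull(max(cv2.findContours(k,cv2.RETR_EXTERNAL,cv2.CHAIN_APPROX_NONE)[0],key=cv2.contourArea))
print(cv2.boundingRect(c),cv2.fitEllipse(c))
for p in((287,112),(286.5,111.5)):print("handle",onz(m,*p,150))
print("wheel",onz(m,339.5,91.5,98.5),"w",onz(m,397,91,98.5)[0]-onz(m,282,91,98.5)[0])
for p in((285,144),(446,146)):print(onz(m,*p,12))
```

```text
(274, 99, 28, 27) ((287.20831298828125, 112.10419464111328), (26.859302520751953, 27.916275024414062), 107.72828674316406)
handle [516.6 -74.1 150. ]
handle [516.3 -73.8 150. ]
wheel [551.1 -59.1  98.5] w 85.20360426999275
[ 501.3 -105.1   12. ]
[ 665.5 -106.8   12. ]
```

```bash
python3 -m pendant '[[[0.04, -0.012, 0], [0, 0, 0]], [[0.0297, -0.0083, 0], [0, 0, 0]], [[0, 0, 0], [0, 0, 0]], [[0, 0, 0.025], [0, 0, 0]], [[0, 0, 0.025], [0, 0, 0]], [[0, 0, 0.02], [0, 0, 0]], [[0, 0, 0.01], [0, 0, 0]], [[0, 0, 0], [0, 0, 0]]]' 32 && python3 -m pendant '[[[0, 0, 0], [0, 0, 0]], [[0, 0, 0], [0, 0, 0]]]' && python3 -m pendant '[[[0, 0, 0], [0, 0, 0]], [[0, 0, 0], [0, 0, 0]], [[0, 0, 0], [0, 0, 0]], [[0, 0, 0], [0, 0, 0]]]' 5 20
```

```text
time_s: 14.3
ee_pos: [516.7, -74.3, 112.6]
ee_rot: [-179.9, -0.0, 90.0]
force: [0.2, -0.2, 0.1]
gripper_width: 32.2
gripper_force: 0.0
time_s: 14.5
ee_pos: [518.2, -74.4, 114.9]
ee_rot: [179.9, 0.0, 90.0]
force: [-0.3, -0.4, 0.8]
gripper_width: 31.9
gripper_force: 0.0
time_s: 14.9
ee_pos: [516.7, -74.2, 114.3]
ee_rot: [-180.0, 0.0, 90.0]
force: [-4.0, -0.5, 4.4]
gripper_width: 16.6
gripper_force: 20.0
```

```bash
python3 -m pendant '[[[0.013, -0.0023, 0], [0, 0, 0]], [[0.013, 0.0023, 0], [0, 0, 0]], [[0.0114, 0.0066, 0], [0, 0, 0]], [[0, 0, 0], [0, 0, 0]], [[0, 0, 0], [0, 0, 0]]]' && python3 -m pendant '[[[0.0085, 0.0101, 0], [0, 0, 0]], [[0.0045, 0.0124, 0], [0, 0, 0]], [[0, 0.0132, 0], [0, 0, 0]], [[0, 0, 0], [0, 0, 0]], [[0, 0, 0], [0, 0, 0]]]'
```

```text
time_s: 15.4
ee_pos: [523.7, -35.6, 114.3]
ee_rot: [-180.0, -0.1, 90.0]
force: [-3.4, 3.0, 5.0]
gripper_width: 16.8
gripper_force: 20.0
time_s: 15.9
ee_pos: [561.0, -23.8, 114.3]
ee_rot: [179.8, 0.0, 90.0]
force: [1.6, -0.4, 2.3]
gripper_width: 16.4
gripper_force: 20.0
```

In the tool's units: 12.4 mm is 0.0124, -11.4 mm is -0.0114.

```bash
python3 -m pendant '[[[-0.0045, 0.0124, 0], [0, 0, 0]], [[-0.0085, 0.0101, 0], [0, 0, 0]], [[-0.0114, 0.0066, 0], [0, 0, 0]], [[0, 0, 0], [0, 0, 0]], [[0, 0, 0], [0, 0, 0]]]' && python3 -m pendant '[[[-0.0067, 0.0018, 0], [0, 0, 0]], [[0, 0, 0], [0, 0, 0]], [[0, 0, 0], [0, 0, 0]], [[-0.005, 0.0004, 0], [0, 0, 0]], [[0, 0, 0], [0, 0, 0]], [[0, 0, 0], [0, 0, 0]]]' &&  python3 -m pendant '[[[-0.003, 0, 0], [0, 0, 0]], [[0, 0, 0], [0, 0, 0]], [[0, 0, 0], [0, 0, 0]]]'
```

```text
time_s: 16.4
ee_pos: [588.3, -49.0, 114.3]
ee_rot: [-180.0, 0.0, 90.0]
force: [-2.6, -2.0, 6.3]
gripper_width: 16.3
gripper_force: 20.0
time_s: 17.0
ee_pos: [590.2, -59.5, 114.3]
ee_rot: [-180.0, -0.1, 90.0]
force: [-3.0, 1.5, 5.8]
gripper_width: 16.4
gripper_force: 20.0
time_s: 17.3
ee_pos: [590.2, -61.0, 114.3]
ee_rot: [-180.0, -0.2, 89.9]
force: [-2.7, 5.0, 6.5]
gripper_width: 16.7
gripper_force: 20.0
```

The rows are not in the units I measure in: shifts go in m. I convert before sending: -2 mm is -0.002.

```bash
for i in 1 ; do python3 -m pendant '[[[-0.002, 0, 0], [0, 0, 0]], [[0, 0, 0], [0, 0, 0]], [[0, 0, 0], [0, 0, 0]]]'; done;  python3 -m pendant '[[[-0.002, 0, 0], [0, 0, 0]], [[0, 0, 0], [0, 0, 0]], [[0, 0, 0], [0, 0, 0]]]'
```

```text
time_s: 17.6
ee_pos: [590.2, -61.2, 114.3]
ee_rot: [-179.9, -0.4, 89.9]
force: [-1.9, 10.5, 6.7]
gripper_width: 16.6
gripper_force: 20.0
time_s: 17.9
ee_pos: [590.2, -61.3, 114.2]
ee_rot: [-179.9, -0.6, 89.9]
force: [-2.6, 16.1, 6.7]
gripper_width: 16.2
gripper_force: 20.0
```

It is hard on the stop: the handle is at TCP (590.2, -61.2) and the push rises to 16 N with no motion. Now I relax the push and back off the first turn.

```bash
python3 -m pendant '[[[0.0055, 0, 0], [0, 0, 0]], [[0, 0, 0], [0, 0, 0]], [[0, 0, 0], [0, 0, 0]]]' && python3 -m pendant '[[[0.013, -0.0023, 0], [0, 0, 0]], [[0.0114, -0.0066, 0], [0, 0, 0]], [[0.0085, -0.0101, 0], [0, 0, 0]], [[0.0045, -0.0124, 0], [0, 0, 0]], [[0, 0, 0], [0, 0, 0]], [[0, 0, 0], [0, 0, 0]]]' && python3 -m pendant '[[[0, -0.0132, 0], [0, 0, 0]], [[-0.0045, -0.0124, 0], [0, 0, 0]], [[-0.0085, -0.0101, 0], [0, 0, 0]], [[-0.0114, -0.0066, 0], [0, 0, 0]], [[-0.013, -0.0023, 0], [0, 0, 0]], [[0, 0, 0], [0, 0, 0]], [[0, 0, 0], [0, 0, 0]]]' && python3 -m pendant '[[[-0.013, 0.0023, 0], [0, 0, 0]], [[-0.0114, 0.0066, 0], [0, 0, 0]], [[-0.0085, 0.0101, 0], [0, 0, 0]], [[-0.0045, 0.0124, 0], [0, 0, 0]], [[0, 0, 0], [0, 0, 0]], [[0, 0, 0], [0, 0, 0]]]' && python3 -m pendant '[[[0, 0.0132, 0], [0, 0, 0]], [[0.0045, 0.0124, 0], [0, 0, 0]], [[0.0085, 0.0101, 0], [0, 0, 0]], [[0.0114, 0.0066, 0], [0, 0, 0]], [[0.013, 0.0023, 0], [0, 0, 0]], [[0, 0, 0], [0, 0, 0]], [[0, 0, 0], [0, 0, 0]]]'
```

```text
time_s: 18.2
ee_pos: [590.2, -60.2, 114.3]
ee_rot: [-180.0, -0.1, 90.0]
force: [-1.6, 2.4, 6.3]
gripper_width: 16.7
gripper_force: 20.0
time_s: 18.8
ee_pos: [559.4, -23.4, 114.3]
ee_rot: [-180.0, -0.1, 90.0]
force: [-1.6, 0.7, 6.4]
gripper_width: 16.5
gripper_force: 20.0
time_s: 19.5
ee_pos: [514.2, -61.9, 114.2]
ee_rot: [-179.9, 0.0, 90.0]
force: [-3.3, -0.5, 8.2]
gripper_width: 16.6
gripper_force: 20.0
time_s: 20.1
ee_pos: [547.8, -98.6, 114.3]
ee_rot: [179.9, -0.1, 89.9]
force: [1.9, 1.1, 4.6]
gripper_width: 16.4
gripper_force: 20.0
time_s: 20.8
ee_pos: [590.2, -60.8, 114.2]
ee_rot: [-179.9, -0.1, 90.0]
force: [-3.6, 2.2, 7.8]
gripper_width: 16.4
gripper_force: 20.0
```

```bash
python3 -m pendant '[[[0.013, -0.0023, 0], [0, 0, 0]], [[0.0114, -0.0066, 0], [0, 0, 0]], [[0.0085, -0.0101, 0], [0, 0, 0]], [[0.0045, -0.0124, 0], [0, 0, 0]], [[0, 0, 0], [0, 0, 0]], [[0, 0, 0], [0, 0, 0]]]' && python3 -m pendant '[[[0, -0.0132, 0], [0, 0, 0]], [[-0.0045, -0.0124, 0], [0, 0, 0]], [[-0.0085, -0.0101, 0], [0, 0, 0]], [[-0.0114, -0.0066, 0], [0, 0, 0]], [[-0.013, -0.0023, 0], [0, 0, 0]], [[0, 0, 0], [0, 0, 0]], [[0, 0, 0], [0, 0, 0]]]' && python3 -m pendant '[[[-0.013, 0.0023, 0], [0, 0, 0]], [[-0.0114, 0.0066, 0], [0, 0, 0]], [[-0.0085, 0.0101, 0], [0, 0, 0]], [[-0.0045, 0.0124, 0], [0, 0, 0]], [[0, 0, 0], [0, 0, 0]], [[0, 0, 0], [0, 0, 0]]]' && python3 -m pendant '[[[0, 0.0132, 0], [0, 0, 0]], [[0.0045, 0.0124, 0], [0, 0, 0]], [[0.0085, 0.0101, 0], [0, 0, 0]], [[0.0114, 0.0066, 0], [0, 0, 0]], [[0.013, 0.0023, 0], [0, 0, 0]], [[0, 0, 0], [0, 0, 0]], [[0, 0, 0], [0, 0, 0]], [[0, 0, 0], [0, 0, 0]]]'
python3 - <<'E'
from h import *
S,D=camera_model("scene"),camera_model("side")
a=grab_frame("scene");b=grab_frame("side");print(state()["ee_pos"],state()["force"])
z=lambda f,y,x:cv2.resize(f[y:y+150,x:x+200],None,fx=2,fy=2,interpolation=cv2.INTER_CUBIC)
v=np.vstack([np.hstack([z(a,140,240),z(b,150,240)]),np.hstack([z(a,220,115),z(b,245,200)])])
cv2.imwrite("pics/c8.png",v)
E
```

```text
time_s: 21.4
ee_pos: [559.7, -23.5, 114.2]
ee_rot: [-180.0, -0.1, 90.0]
force: [-1.3, 1.2, 6.6]
gripper_width: 16.6
gripper_force: 20.0
time_s: 22.1
ee_pos: [514.2, -62.1, 114.2]
ee_rot: [-179.9, 0.0, 90.0]
force: [-3.9, -0.2, 8.6]
gripper_width: 16.7
gripper_force: 20.0
time_s: 22.7
ee_pos: [547.8, -98.6, 114.2]
ee_rot: [179.9, -0.1, 89.9]
force: [2.4, 2.9, 6.3]
gripper_width: 16.5
gripper_force: 20.0
time_s: 23.5
ee_pos: [590.2, -61.0, 114.2]
ee_rot: [-179.9, -0.1, 90.0]
force: [-2.4, 2.2, 8.2]
gripper_width: 16.9
gripper_force: 20.0
[590.3 -61.  114.2] [-2.4  2.1  8.4]
```

View pics/c8.png

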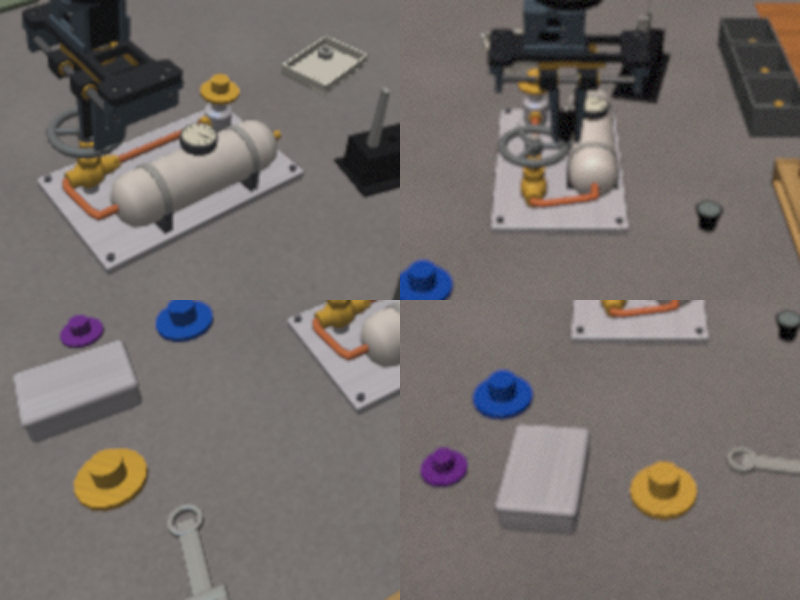

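The picture shows the gripper holding the handle on the tank side of the wheel and the blank on the post. The tin and all the bystanders are in their places. The TCP is at the stop's angle again, within about 0.3°, two turns on.

```bash
python3 -c "
from workcell import *
print(job_done())"
```

```text
the job is handed in; nothing more can be done
None
```

The job is handed in: the blank sits hub up on the post, centred to about 0.3 mm, and the valve was shut to its stop, backed off two full turns, and the gripper is still holding the handle.

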